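Set the mushroom slicer to its middle thickness, pin it and lock it

TASK

Set the mushroom slicer to its middle thickness: swing the setting arm until its hole lies over the middle hole of the bar, then take the setting pin (the one with the round knurled grip) out of the white block and push it fully home through arm and bar, so that it holds the barrel still. Then screw the knurled lock ring down clockwise until it is tight on the housing. Leave the pin in, leave the T-handled blade key standing in the block, and let go of everything.

Things in the scene. Friction and masses are not known exactly. Their poses are not given: they have to be found in the camera images.
- slicer: Bench mushroom slicer, fixed: aluminium base 190x360 mm, slicing bed (z 70, rails to z 83) on its +y side, setting head on its -y side. Origin: under the head, on its vertical axis, at the table; x points away from the setting bar. Housing face under the ring z 80. Steel bar with 3 holes of 13.5 mm across the -x side: top z 105, 10 thick, x -102 to -62, y -68 to 68; space below it.
- middle_hole (a point): Mouth of the middle hole of the bar: slicer frame (-85, 0, 105) mm; the outer two holes lie 0.5 rad either side on the 85 mm radius about the head axis and are not wanted.
- barrel (a joint): Turn of the setting barrel with its arm, rad, positive anticlockwise from above; 0 = arm hole exactly over the middle hole, free from -1.1 to 1.1, starts at -0.95 to -0.3. Needs 0.12 N m, stays where left. Unpinned it is dragged along when the ring is turned.
- lever_hole (a point): Upper mouth of the 13.5 mm hole in the arm's square end (36x36 mm, z 108 to 122), 85 mm from the head axis; the 20 mm wide arm leads to a hub of 44 mm at z 107 to 123; on the hub a 33 mm round head up to z 148. At barrel 0 the arm points along slicer -x.
- lock_ring (a joint): Turn of the lock ring against the barrel, rad: 0 = hard down on the housing (dead stop), grows anticlockwise from above as it is unscrewed; starts at 1.2 to 2.2. Screwing down is clockwise from above; the thread needs 0.25 N m. To be gripped from above across its diameter, fingers beside the arm; several grasps.
- ring_centre (a point): Middle of the knurled steel lock ring, on the head axis below the hub: 58 mm across, 22 high, a solid rim; slicer z 91 mm when down, 1 mm higher for each rad unscrewed.
- setting_pin: Loose steel pin, 78 mm long, about 90 g; origin at its tip, z up along it to the grip. Shank 12 mm across with a pointed end (5 mm chamfer), 42 long; shoulder 28 mm across, 4 thick; round knurled grip 22 mm across from z 46 to 78. Starts upright in one hole of the block, shoulder on the block's top. Pushed home its shoulder lies on the arm and its tip is at slicer z 80.
- blade_key: Loose T-handled blade key in the other hole of the block: the same shank, with a cross bar 80 mm long, 12 mm thick, at z 70 above its tip. Not needed; origin at its tip.
- tool_block: Fixed white plastic block 64x160x50 mm on a foot 76x172x8 with two 14 mm holes 45 mm deep at its y = +45 and -45 mm; pin and key stand in them, either way round. Origin: centre of its underside.
Mind the look-alikes: they are no part of the job. Leave any blue, red or turquoise look-alike of the setting_pin alone.

How it is judged:
By the outcome, as a careful person would: the job done as asked, in the order asked, and still so for the second after the job is handed in, with the robot touching nothing.
It also fails if it takes over 67 s, if anything falls off the work surface, if the arm or the gripper's body presses on something with over 40 N, if the wrist force passes 120 N, or if a joint passes its speed limit or range.

ROBOT

A 7-joint arm with a two-finger parallel gripper is mounted at the origin on the work surface; the furniture and walls round the work are solid. World frame = base frame: x ahead of the robot, y to its left, z up, the work surface at z = 0. Lengths are in mm, angles in rad, forces in N, time in s.
With the tool pointing down it reaches from about 400 to 875 mm from the base axis. Payload 4.4 kg.
Tool frame: the origin (TCP) lies at the very end of the fingers, on their centre line; the grasp point (between the pads) lies 19 mm behind it; z points along the fingers, y is the line along which they close (so a half turn about z gives the same grasp; the last joint's range is limited). The gripper opens to 85 mm and grips with 20 to 120 N. Pads are 22 mm wide; open, the fingers measure 114 mm over their backs; the gripper's body (76 mm by 85 mm) begins 54 mm behind the grasp point. The pads swing forward as they close: fully open they stand 13 mm farther back than shut.
Start: joints at [1.166, 0.628, 0.038, 1.517, -0.027, 0.996, -0.02], TCP at [216.059, -613.055, 231.313] pointing down, gripper open.
Joint ranges: [-3.06, 3.06], [-0.37, 2.12], [-1.25, 1.32], [0.18, 2.47], [-1.1, 4.24], [0.23, 1.98], [-2.94, 2.94]. Speed limits (rad/s): [2.57, 2.57, 3.14, 3.14, 3.14, 3.14, 3.14].

INTERFACE

Orientations are given as [roll, pitch, yaw] about the fixed x, y, z axes, in that order (R = Rz(yaw) Ry(pitch) Rx(roll)).
In Python, from cell import read_state, get_image, camera_params, finish_job gives the robot as it stands.
- The arm moves only by the tool arm_command, never from a script. Its argument "deltas" is a list of rows, each an object of numbers: "dx", "dy", "dz": the shift along the world's x, y, z in m; "yaw": the turn about the world's z in degrees; "jaw": the opening, from 0 (shut) to 1 (fully open). A call has 1 to 20 rows; each row is the pose to reach, as a shift and turn from the pose commanded when the call began; what a row does not reach only later rows make up. A row lasts 1/10 s, in which the tool goes at most 50 mm and 8.59 degrees, less where a joint would pass 70% of its speed; a pose out of reach is approached as far as the arm can. A call with a gripper value outside its range is refused whole. The fingers move at their own pace and stop on an object; the grip force is fixed at half the most. Time passes only in rows, so rows that repeat a pose let the fingers close. It gives the time, the measured TCP pose, the force, the opening and the grip force at its end, in the units of the state.
- read_state(): the state, without advancing time (a new reading comes with each control period).
- get_image(name): name is "scene" or "side" or "wrist"; returns (picture, depth): 400x640x3 uint8, red, green, blue; 400x640 float32, mm along the optical axis (not along the pixel's ray), 0 where there is no reading.
- camera_params(name): a dict with "camera_matrix" (3x3 intrinsics, pixels), "extrinsics" (4x4, takes a point from camera to world coordinates). Camera axes: x right, y down, z forward; pixel columns grow to the right and rows downward; lengths in mm; the calibration is good to about 2 mm. A picture is of the moment at which its call begins: read the wrist's pose just before it. camera_params takes no time and is no camera call; for the wrist camera it gives the pose at the moment of the call.
- finish_job(): hands the job in; it is judged then, once.
The state is a dict: "clock": time; "qpos": joint angles; "qd": joint speeds; "tau": joint torques, N m; "eef_pos": TCP position; "tool_rot": TCP orientation; "force": force on the tool from outside, world axes, zero at the start; "torque": the same for the moment, N m; "width": finger opening in mm; "gripper_force": force on a finger pad.
Only numpy, scipy, OpenCV 4.12 (cv2) and the standard library are available. Lean on these libraries where they do the work, as an engineer would, in place of code of your own. Each camera call takes 0.05 s, during which the arm holds its last target. There are 200 camera calls.

## Working session

There is one attempt and no reset: what is moved stays moved. The work goes in short steps, Python scripts to look and compute and a tool call to move; the robot and the scene stay as the last step left them, time stands still between calls to the robot, and variables do not carry over. Pictures are saved under pics/ and viewed, at most 10 in all, crops included, and the job is handed in when it is done.

Besides the shell and the picture viewer there is one more tool, called after ">>>" in YAML: its name, and indented under it one key for each argument. arm_command: Moves the arm, as the interface text tells. Its arguments: {"type":"object","properties":{"deltas":{"type":"array"}},"required":["deltas"]}

```bash
mkdir -p pics; python3 - <<'E'
from cell import *
import cv2,numpy as np
for n in ("scene","side"):
    p,d=get_image(n); cv2.imwrite(f"pics/{n}0.png",p[:,:,::-1]); np.savez(f"{n}0.npz",p=p,d=d,K=camera_params(n)["camera_matrix"],T=camera_params(n)["extrinsics"])
    print(n,camera_params(n))
print(read_state())
E
```

```text
scene {'camera_matrix': array([[450.0166164 ,   0.        , 334.08948359],
       [  0.        , 450.0166164 , 194.8256572 ],
       [  0.        ,   0.        ,   1.        ]]), 'extrinsics': array([[ 6.42913887e-01, -4.95418304e-01,  5.84142481e-01,
        -3.57856984e+01],
       [-7.65870802e-01, -4.25944861e-01,  4.81677164e-01,
        -5.96910946e+02],
       [ 1.01808040e-02, -7.57054608e-01, -6.53272280e-01,
         7.05147657e+02],
       [ 0.00000000e+00,  0.00000000e+00,  0.00000000e+00,
         1.00000000e+00]])}
side {'camera_matrix': array([[477.1975246 ,   0.        , 322.84491847],
       [  0.        , 477.1975246 , 199.3863592 ],
       [  0.        ,   0.        ,   1.        ]]), 'extrinsics': array([[ 9.23723889e-01, -1.16974146e-01,  3.64761876e-01,
         1.78746141e+02],
       [-3.82112311e-01, -3.48283558e-01,  8.55972398e-01,
        -9.12293807e+02],
       [ 2.69139238e-02, -9.30062155e-01, -3.66415104e-01,
         4.41608234e+02],
       [ 0.00000000e+00,  0.00000000e+00,  0.00000000e+00,
         1.00000000e+00]])}
{'clock': 0.1, 'qpos': array([ 1.16618438,  0.62924216,  0.03846218,  1.51829513, -0.02699762,
        0.99632803, -0.01998171]), 'qd': array([ 1.42730577e-04, -1.57940075e-03, -1.32201697e-03, -3.64720724e-03,
       -7.31363215e-04, -6.47848727e-06,  8.31763914e-04]), 'tau': array([ 3.94564209e-03, -5.64526927e+01,  1.23084359e+00, -1.93970293e+01,
        1.12889052e-02,  5.51370540e-03, -2.62498878e-05]), 'eef_pos': array([ 215.86210134, -612.4906924 ,  230.48014937]), 'tool_rot': array([-3.13983870e+00,  3.02258988e-05,  3.38816848e-01]), 'force': array([-0.32994925, -0.59688573, -0.27039282]), 'torque': array([-0.02899187,  0.04964308,  0.02711234]), 'gripper_force': 0.0, 'width': 85.42875041397357}
```

View pics/scene0.png

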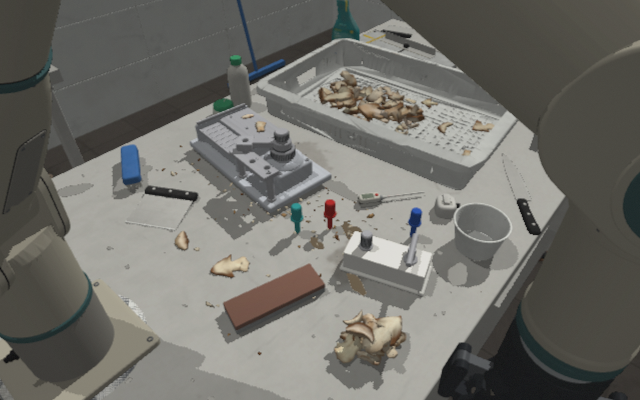

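View pics/side0.png

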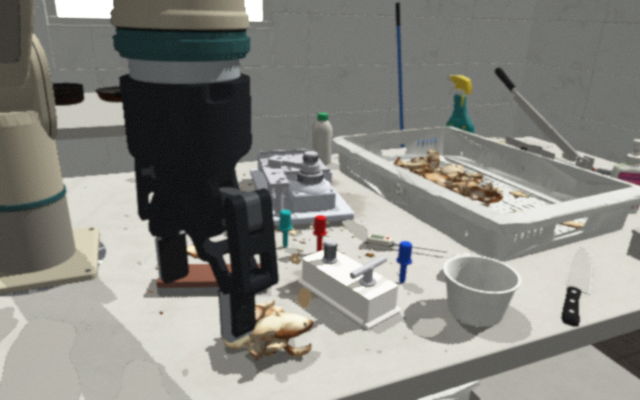

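The scene view shows the slicer head at about (283,140). The pin's grip is at (366,240) in the white block and the T-key at (412,248). Red, blue and turquoise look-alikes stand around the block. Next I'll get world positions from depth.

```bash
cat > h.py <<'E'
import numpy as np,cv2
from cell import *
def cloud(d,K,T):
    v,u=np.mgrid[:d.shape[0],:d.shape[1]]
    P=np.stack([(u-K[0,2])/K[0,0]*d,(v-K[1,2])/K[1,1]*d,d,np.ones_like(d)],-1)@T.T
    P=P[...,:3]; P[d<=0]=np.nan; return P
def shot(n,name):
    K,T=(camera_params(n)[k] for k in("camera_matrix","extrinsics"))
    p,d=get_image(n); np.savez(name,p=p,d=d,K=K,T=T); return p,d,K,T
def topdown(P,p,x0,x1,y0,y1,zmin,zmax,s,name):
    # orthographic picture: cols = +x right, rows = -y ; s px/mm
    m=np.isfinite(P[...,0])&(P[...,2]>zmin)&(P[...,2]<zmax)&(P[...,0]>x0)&(P[...,0]<x1)&(P[...,1]>y0)&(P[...,1]<y1)
    Q=P[m];c=p[m];o=np.argsort(Q[:,2]);Q=Q[o];c=c[o]
    im=np.zeros((int((y1-y0)*s),int((x1-x0)*s),3),np.uint8)
    for q,cc in zip(Q,c): cv2.circle(im,(int((q[0]-x0)*s),int((y1-q[1])*s)),1,[int(t) for t in cc[::-1]],-1)
    cv2.imwrite(name,im)
E
python3 - <<'E'
from h import *
for n,pts in (("scene",[(283,133),(283,152),(366,237),(412,240),(390,250),(210,140),(265,195),(325,178),(345,258),(296,215),(329,205)]),("side",[(310,155),(330,247),(370,268),(345,280)])):
    z=np.load(n+"0.npz");P=cloud(z["d"],z["K"],z["T"])
    for u,v in pts: print(n,u,v,P[v,u].round(0))
    if n=="scene":
        # slicer: z histogram and top surfaces
        for lo,hi in((95,104),(104,112),(118,126),(140,155)):
            m=(P[...,2]>lo)&(P[...,2]<hi); m[:, :180]=0;m[:,345:]=0;m[:95]=0;m[215:]=0
            print(lo,hi,m.sum(),np.nanmean(P[m],0).round(0))
E
```

```text
scene 283 133 [547.  34. 151.]
scene 283 152 [538.  29. 107.]
scene 366 237 [ 462. -266.   88.]
scene 412 240 [ 516. -335.   84.]
scene 390 250 [ 493. -304.   52.]
scene 210 140 [524. 295.  30.]
scene 265 195 [464.  20.  30.]
scene 325 178 [603. -41.  28.]
scene 345 258 [ 431. -242.   37.]
scene 296 215 [ 438. -104.   63.]
scene 329 205 [ 493. -147.   78.]
95 104 783 [658.  94. 100.]
104 112 879 [523.  60. 107.]
118 126 398 [518.  80. 123.]
140 155 137 [550.  43. 148.]
side 310 155 [549.  35. 146.]
side 330 247 [ 468. -268.   79.]
side 370 268 [ 500. -351.   78.]
side 345 280 [ 469. -329.   51.]
```

```bash
python3 - <<'E'
from h import *
c=camera_params("wrist");s=read_state();print(c, s["eef_pos"],s["tool_rot"])
E
```

```text
{'camera_matrix': array([[305.37633786,   0.        , 319.76067154],
       [  0.        , 305.37633786, 199.07659548],
       [  0.        ,   0.        ,   1.        ]]), 'extrinsics': array([[ 3.32401054e-01, -8.99170867e-01, -2.84607256e-01,
         2.87536574e+02],
       [-9.43134933e-01, -3.17690262e-01, -9.78232881e-02,
        -5.88746841e+02],
       [-2.45710302e-03,  3.00939610e-01, -9.53640034e-01,
         3.74455105e+02],
       [ 0.00000000e+00,  0.00000000e+00,  0.00000000e+00,
         1.00000000e+00]])} [ 215.86210134 -612.4906924   230.48014937] [-3.13983870e+00  3.02258988e-05  3.38816848e-01]
```

>>> arm_command:
  deltas:
    - {"dx": 0.03, "dy": 0.04, "dz": 0.03}
    - {"dx": 0.06, "dy": 0.08, "dz": 0.06}
    - {"dx": 0.085, "dy": 0.12, "dz": 0.08}
    - {"dx": 0.11, "dy": 0.16, "dz": 0.1}
    - {"dx": 0.135, "dy": 0.2, "dz": 0.1}
    - {"dx": 0.16, "dy": 0.24, "dz": 0.1}
    - {"dx": 0.18, "dy": 0.28, "dz": 0.1}
    - {"dx": 0.2, "dy": 0.31, "dz": 0.1}
    - {"dx": 0.22, "dy": 0.33, "dz": 0.1}
    - {"dx": 0.22, "dy": 0.33, "dz": 0.1}
    - {"dx": 0.22, "dy": 0.33, "dz": 0.1}

```text
invalid input at $.deltas[0]: expected keys dx, dy, dz, yaw, jaw
```

>>> arm_command:
  deltas:
    - {"dx": 0.03, "dy": 0.04, "dz": 0.03, "yaw": 0, "jaw": 1}
    - {"dx": 0.06, "dy": 0.08, "dz": 0.06, "yaw": 0, "jaw": 1}
    - {"dx": 0.085, "dy": 0.12, "dz": 0.08, "yaw": 0, "jaw": 1}
    - {"dx": 0.11, "dy": 0.16, "dz": 0.1, "yaw": 0, "jaw": 1}
    - {"dx": 0.135, "dy": 0.2, "dz": 0.1, "yaw": 0, "jaw": 1}
    - {"dx": 0.16, "dy": 0.24, "dz": 0.1, "yaw": 0, "jaw": 1}
    - {"dx": 0.18, "dy": 0.28, "dz": 0.1, "yaw": 0, "jaw": 1}
    - {"dx": 0.2, "dy": 0.31, "dz": 0.1, "yaw": 0, "jaw": 1}
    - {"dx": 0.22, "dy": 0.33, "dz": 0.1, "yaw": 0, "jaw": 1}
    - {"dx": 0.22, "dy": 0.33, "dz": 0.1, "yaw": 0, "jaw": 1}
    - {"dx": 0.22, "dy": 0.33, "dz": 0.1, "yaw": 0, "jaw": 1}

```text
clock: 1.2
eef_pos: [435.9, -282.8, 331.0]
tool_rot: [-3.141, 0.001, 0.34]
force: [-0.7, -0.1, 0.1]
width: 85.2
gripper_force: 0.0
```

```bash
python3 - <<'E'
from h import *
p,d,K,T=shot("wrist","w1.npz"); P=cloud(d,K,T)
np.set_printoptions(suppress=True)
cv2.imwrite("pics/w1.png",p[:,:,::-1])
print(read_state()["eef_pos"],T.round(2))
# white block top: z about 50
m=(abs(P[...,2]-50)<5)&(P[...,0]>380)&(P[...,0]<600)&(P[...,1]<-200)&(P[...,1]>-400)&(p.min(-1)>150)
print(m.sum(),cv2.minAreaRect(P[m][:,:2].astype(np.float32)),np.median(P[m][:,2]))
m=(P[...,2]>70)&(P[...,0]>400)&(P[...,0]<600)&(P[...,1]<-200)&(P[...,1]>-400)
n,l,s,c=cv2.connectedComponentsWithStats(m.astype(np.uint8))
for i in range(1,n):
    if s[i,4]>30: Q=P[l==i];print(s[i],np.median(Q,0).round(1),Q.min(0).round(1),Q.max(0).round(1),p[l==i].mean(0).round())
E
```

```text
[ 435.23394292 -283.83451336  331.0131431 ] [[   0.33   -0.9    -0.28  507.6 ]
 [  -0.94   -0.32   -0.1  -258.73]
 [  -0.      0.3    -0.95  474.89]
 [   0.      0.      0.      1.  ]]
4283 ((484.80303955078125, -304.24078369140625), (63.9377555847168, 160.42735290527344), 17.95171356201172) 51.515845180650615
[365  32  20  18 239] [ 593.3 -294.5   79.1] [ 585.6 -306.5   70.4] [ 600.  -284.    81.2] [ 51.  76. 145.]
[376 101  14  65 609] [ 499.3 -345.2   84.3] [ 460.8 -365.8   70.2] [ 536.4 -327.    87.5] [146. 144. 149.]
[304 122  18  20 262] [ 471.8 -261.4   87. ] [ 459.8 -272.6   70.1] [ 482.2 -250.4   89.8] [161. 159. 164.]
[   12   255   616   145 41751] [ 445.  -280.8  407.6] [ 401.7 -355.   344.6] [ 471.2 -210.2  428.8] [34. 34. 36.]
```

View pics/w1.png

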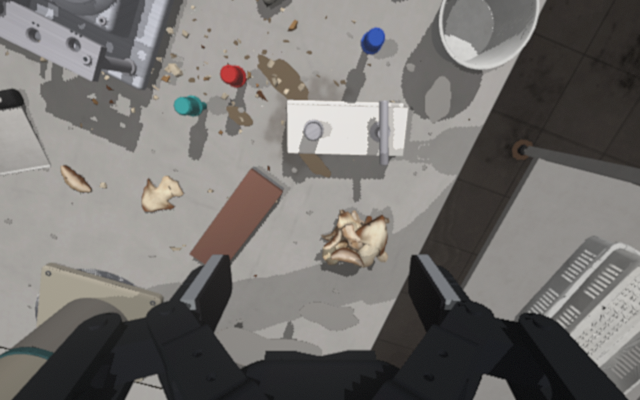

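The wrist view shows the pin's grip at (313,130) in the block and the T-key at (384,133). Block centre is (484.8,-304.2) and the pin sits at about (471,-261.5). Next I'll go over the head.

>>> arm_command:
  deltas:
    - {"dx": 0.015, "dy": 0.045, "dz": 0.0, "yaw": 0, "jaw": 1}
    - {"dx": 0.03, "dy": 0.09, "dz": 0.0, "yaw": 0, "jaw": 1}
    - {"dx": 0.045, "dy": 0.135, "dz": 0.0, "yaw": 0, "jaw": 1}
    - {"dx": 0.06, "dy": 0.18, "dz": 0.0, "yaw": 0, "jaw": 1}
    - {"dx": 0.075, "dy": 0.225, "dz": 0.0, "yaw": 0, "jaw": 1}
    - {"dx": 0.09, "dy": 0.27, "dz": 0.0, "yaw": 0, "jaw": 1}
    - {"dx": 0.1, "dy": 0.3, "dz": 0.0, "yaw": 0, "jaw": 1}
    - {"dx": 0.1, "dy": 0.3, "dz": 0.0, "yaw": 0, "jaw": 1}
    - {"dx": 0.1, "dy": 0.3, "dz": 0.0, "yaw": 0, "jaw": 1}

```text
clock: 2.15
eef_pos: [535.9, 15.4, 330.9]
tool_rot: [3.141, 0.001, 0.338]
force: [-0.3, -0.1, -0.0]
width: 85.6
gripper_force: 0.0
```

```bash
python3 - <<'E'
from h import *
p,d,K,T=shot("wrist","w2.npz"); P=cloud(d,K,T)
print(read_state()["eef_pos"])
topdown(P,p,400,680,-80,220,20,170,2,"pics/td2.png")
for lo,hi,a in((143,155,30),(118,128,100),(102,108,200),(27,33,300)):
    m=(P[...,2]>lo)&(P[...,2]<hi)&(P[...,0]>350)&(P[...,0]<750)&(P[...,1]>-150)&(P[...,1]<330)
    n,l,s,c=cv2.connectedComponentsWithStats(m.astype(np.uint8))
    for i in range(1,n):
        if s[i,4]>a: Q=P[l==i];print(lo,s[i],Q.mean(0).round(1),np.median(Q[:,2]).round(1),cv2.minAreaRect(Q[:,:2].astype(np.float32)), cv2.minEnclosingCircle(Q[:,:2].astype(np.float32)))
E
```

```text
[535.72513298  14.4226284  330.9962214 ]
143 [281 134  32  32 767] [553.9  46.4 148.8] 149.2 ((553.1929931640625, 46.89342498779297), (33.663028717041016, 33.38941955566406), 19.572275161743164) ((553.03564453125, 46.4370231628418), 17.345067977905273)
118 [ 211  128  107   65 1851] [519.5  88.4 123.5] 123.5 ((527.7586669921875, 78.27552795410156), (43.69348907470703, 125.0349349975586), 38.54228210449219) ((525.5784912109375, 77.96004486083984), 63.68830871582031)
102 [275 120  49  50 597] [560.9  44.5 105. ] 105.1 ((553.8638916015625, 45.627288818359375), (58.742523193359375, 55.096099853515625), 46.122493743896484) ((552.9013061523438, 46.44221115112305), 29.606416702270508)
102 [ 216  178  110   61 2520] [469.9  50.3 106.4] 106.4 ((471.772216796875, 57.07905197143555), (136.2112274169922, 40.946128845214844), 82.79489135742188) ((470.25067138671875, 57.1512451171875), 70.1368179321289)
27 [ 165    0  213  210 6660] [580.3  52.3  29.4] 29.4 ((563.4446411132812, 121.60546875), (309.61102294921875, 167.48670959472656), 82.59829711914062) ((561.4785766601562, 121.81259155273438), 173.58872985839844)
27 [  96  109  118   63 1013] [481.  247.5  29.5] 29.6 ((480.2999572753906, 243.29638671875), (175.48130798339844, 13.124445915222168), 82.46060943603516) ((478.9075622558594, 243.4806671142578), 87.85096740722656)
```

View pics/td2.png

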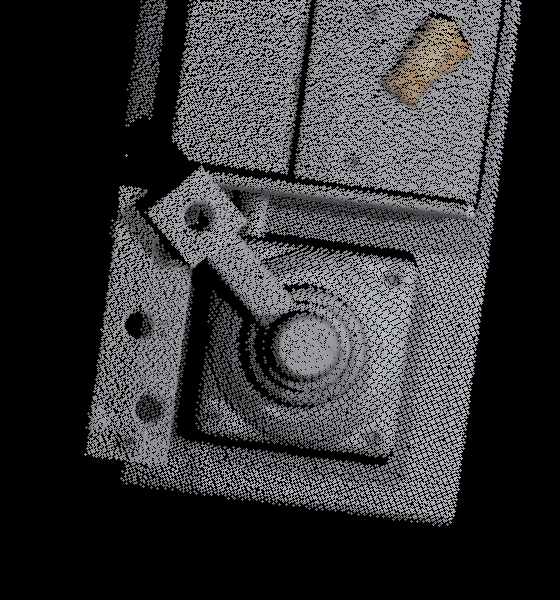

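The top-down view (2 px/mm) shows the arm hole at (201,214), the middle bar hole at (138,324) and the head centre at (306,346). That puts the head axis at (553.1,46.5) and slicer yaw at -7.3°. The arm radial is at 128.3°, so the barrel needs +44.4°. I'll approach the arm end and stop just above it.

>>> arm_command:
  deltas:
    - {"dx": -0.004, "dy": 0.011, "dz": -0.02, "yaw": -8, "jaw": 1}
    - {"dx": -0.008, "dy": 0.022, "dz": -0.04, "yaw": -16, "jaw": 1}
    - {"dx": -0.012, "dy": 0.033, "dz": -0.06, "yaw": -24, "jaw": 1}
    - {"dx": -0.016, "dy": 0.044, "dz": -0.08, "yaw": -32, "jaw": 1}
    - {"dx": -0.02, "dy": 0.055, "dz": -0.1, "yaw": -40, "jaw": 1}
    - {"dx": -0.024, "dy": 0.066, "dz": -0.12, "yaw": -48, "jaw": 1}
    - {"dx": -0.028, "dy": 0.077, "dz": -0.14, "yaw": -56, "jaw": 1}
    - {"dx": -0.032, "dy": 0.088, "dz": -0.16, "yaw": -64, "jaw": 1}
    - {"dx": -0.0355, "dy": 0.0965, "dz": -0.17, "yaw": -71, "jaw": 1}
    - {"dx": -0.0355, "dy": 0.0965, "dz": -0.18, "yaw": -71, "jaw": 1}
    - {"dx": -0.0355, "dy": 0.0965, "dz": -0.18, "yaw": -71, "jaw": 1}
    - {"dx": -0.0355, "dy": 0.0965, "dz": -0.18, "yaw": -71, "jaw": 1}

```text
clock: 3.4
eef_pos: [501.2, 111.7, 151.6]
tool_rot: [-3.141, -0.001, -0.901]
force: [0.1, 0.2, -0.6]
width: 85.2
gripper_force: 0.0
```

```bash
cat >> h.py <<'E'
def st():
    s=read_state(); print(round(s["clock"],2),s["eef_pos"].round(1),np.degrees(s["tool_rot"]).round(1),"F",s["force"].round(1),"w",round(s["width"],1),"q7",s["qpos"][[5,6]].round(2))
E
python3 - <<'E'
from h import *
st();st();print(read_state()["qpos"].round(2))
E
```

```text
3.4 [501.2 111.7 151.6] [-180.    -0.   -51.6] F [ 0.1  0.2 -0.6] w 85.2 q7 [ 0.62 -2.62]
3.4 [501.2 111.7 151.6] [-180.    -0.   -51.6] F [ 0.1  0.2 -0.6] w 85.2 q7 [ 0.62 -2.62]
[-0.37  0.55  0.14  1.98 -0.13  0.62 -2.62]
```

>>> arm_command:
  deltas:
    - {"dx": 0, "dy": 0, "dz": -0.02, "yaw": 0, "jaw": 1}
    - {"dx": 0, "dy": 0, "dz": -0.035, "yaw": 0, "jaw": 1}
    - {"dx": 0, "dy": 0, "dz": -0.04, "yaw": 0, "jaw": 0.8}
    - {"dx": 0, "dy": 0, "dz": -0.04, "yaw": 0, "jaw": 0.5}
    - {"dx": 0, "dy": 0, "dz": -0.04, "yaw": 0, "jaw": 0.3}
    - {"dx": 0, "dy": 0, "dz": -0.04, "yaw": 0, "jaw": 0.3}
    - {"dx": 0, "dy": 0, "dz": -0.04, "yaw": 0, "jaw": 0.3}
    - {"dx": 0, "dy": 0, "dz": -0.04, "yaw": 0, "jaw": 0.3}

```text
clock: 4.2
eef_pos: [501.4, 113.4, 112.5]
tool_rot: [-3.14, -0.001, -0.901]
force: [-1.4, -0.1, 6.6]
width: 34.3
gripper_force: 60.0
```

>>> arm_command:
  deltas:
    - {"dx": -0.0062, "dy": -0.0054, "dz": 0, "yaw": 5.55, "jaw": 0.3}
    - {"dx": -0.0118, "dy": -0.0114, "dz": 0, "yaw": 11.1, "jaw": 0.3}
    - {"dx": -0.0169, "dy": -0.0179, "dz": 0, "yaw": 16.65, "jaw": 0.3}
    - {"dx": -0.0213, "dy": -0.0248, "dz": 0, "yaw": 22.2, "jaw": 0.3}
    - {"dx": -0.025, "dy": -0.0322, "dz": 0, "yaw": 27.75, "jaw": 0.3}
    - {"dx": -0.028, "dy": -0.0399, "dz": 0, "yaw": 33.3, "jaw": 0.3}
    - {"dx": -0.0302, "dy": -0.0478, "dz": 0, "yaw": 38.85, "jaw": 0.3}
    - {"dx": -0.0316, "dy": -0.0559, "dz": 0, "yaw": 44.4, "jaw": 0.3}
    - {"dx": -0.0316, "dy": -0.0559, "dz": 0, "yaw": 44.4, "jaw": 0.3}
    - {"dx": -0.0316, "dy": -0.0559, "dz": 0, "yaw": 44.4, "jaw": 0.3}
    - {"dx": -0.0316, "dy": -0.0559, "dz": 0, "yaw": 44.4, "jaw": 0.3}
    - {"dx": -0.0316, "dy": -0.0559, "dz": 0, "yaw": 44.4, "jaw": 0.3}

```text
clock: 5.4
eef_pos: [470.6, 57.4, 112.5]
tool_rot: [-3.141, -0.004, -0.126]
force: [0.6, -1.5, 6.5]
width: 33.9
gripper_force: 60.2
```

>>> arm_command:
  deltas:
    - {"dx": 0, "dy": 0, "dz": 0, "yaw": 0, "jaw": 0.7}
    - {"dx": 0, "dy": 0, "dz": 0, "yaw": 0, "jaw": 1}
    - {"dx": 0, "dy": 0, "dz": 0, "yaw": 0, "jaw": 1}
    - {"dx": 0, "dy": 0, "dz": 0.04, "yaw": 0, "jaw": 1}
    - {"dx": 0, "dy": 0, "dz": 0.09, "yaw": 0, "jaw": 1}
    - {"dx": 0, "dy": 0, "dz": 0.14, "yaw": 0, "jaw": 1}
    - {"dx": 0, "dy": 0, "dz": 0.14, "yaw": 0, "jaw": 1}
    - {"dx": 0, "dy": 0, "dz": 0.14, "yaw": 0, "jaw": 1}

```text
clock: 6.2
eef_pos: [469.3, 57.6, 252.3]
tool_rot: [-3.141, -0.002, -0.126]
force: [-0.6, -0.4, -0.3]
width: 85.8
gripper_force: 0.0
```

```bash
python3 - <<'E'
from h import *
p,d,K,T=shot("wrist","w3.npz"); P=cloud(d,K,T); st()
topdown(P,p,430,600,-40,130,60,170,3.4,"pics/td3.png")
def comp(m,a):
    n,l,s,c=cv2.connectedComponentsWithStats(m.astype(np.uint8))
    for i in range(1,n):
        if s[i,4]>a:
            Q=P[l==i];print(s[i],np.median(Q[:,2]).round(1),cv2.minAreaRect(Q[:,:2].astype(np.float32)))
comp((P[...,2]>145)&(P[...,2]<153)&(P[...,0]>500),100)
comp((P[...,2]>119)&(P[...,2]<127)&(P[...,0]>420)&(P[...,0]<505),100)
comp((P[...,2]>103)&(P[...,2]<110)&(P[...,0]>400)&(P[...,0]<500),200)
# crop
c=(np.array([469,57,122,1])@np.linalg.inv(T).T)[:3];u,v=int(K[0,0]*c[0]/c[2]+K[0,2]),int(K[1,1]*c[1]/c[2]+K[1,2]);print(u,v)
cr=cv2.resize(p[max(0,v-40):v+40,u-60:u+60,::-1],None,fx=6,fy=6,interpolation=cv2.INTER_CUBIC);cv2.imwrite("pics/crop3.png",cr)
E
```

```text
6.25 [468.4  57.4 251. ] [180.    0.   -7.2] F [-0.2 -0.9 -0.2] w 85.6 q7 [ 0.83 -1.95]
[ 297   68   44   47 1485] 149.2 ((553.0863037109375, 46.554283142089844), (31.989580154418945, 33.184383392333984), 57.203758239746094)
[ 300  149   40   60 1770] 123.4 ((478.01641845703125, 55.24736785888672), (35.97185516357422, 55.68064498901367), 83.60906219482422)
[ 248  161   61   41 1989] 106.5 ((476.91552734375, 95.89167785644531), (57.888946533203125, 40.7349739074707), 82.31470489501953)
[ 331  161   59   41 1846] 106.4 ((467.26800537109375, 17.179920196533203), (56.070499420166016, 41.125606536865234), 83.34748077392578)
318 188
```

View pics/crop3.png

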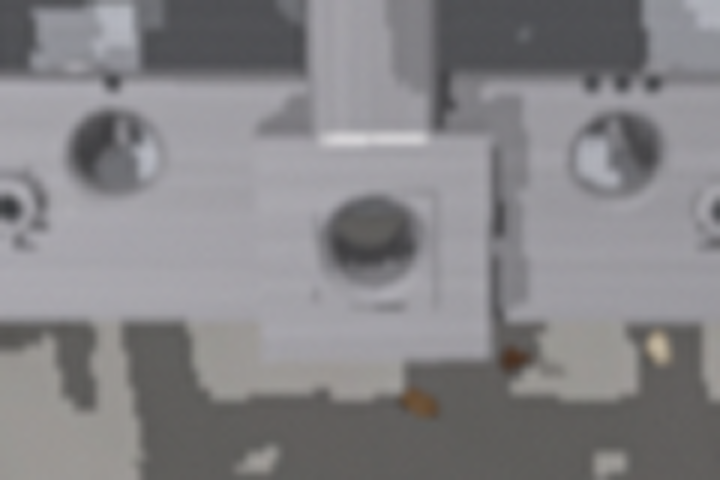

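The crop shows the middle holes coinciding, with the arm hole at (372,240). The outer bar holes are at (114,152) and (617,153), so the arm is about 1 mm past centre anticlockwise. That is within the pin's chamfer. Going above the pin with the same tool yaw.

>>> arm_command:
  deltas:
    - {"dx": 0.0, "dy": -0.045, "dz": 0.0, "yaw": 0, "jaw": 0.7}
    - {"dx": 0.0, "dy": -0.09, "dz": 0.0, "yaw": 0, "jaw": 0.7}
    - {"dx": 0.0, "dy": -0.135, "dz": 0.0, "yaw": 0, "jaw": 0.7}
    - {"dx": 0.001, "dy": -0.18, "dz": -0.01, "yaw": 0, "jaw": 0.7}
    - {"dx": 0.001, "dy": -0.225, "dz": -0.02, "yaw": 0, "jaw": 0.7}
    - {"dx": 0.002, "dy": -0.27, "dz": -0.03, "yaw": 0, "jaw": 0.7}
    - {"dx": 0.002, "dy": -0.305, "dz": -0.036, "yaw": 0, "jaw": 0.7}
    - {"dx": 0.002, "dy": -0.319, "dz": -0.036, "yaw": 0, "jaw": 0.7}
    - {"dx": 0.002, "dy": -0.319, "dz": -0.036, "yaw": 0, "jaw": 0.7}
    - {"dx": 0.002, "dy": -0.319, "dz": -0.036, "yaw": 0, "jaw": 0.7}

```text
clock: 7.25
eef_pos: [470.7, -259.5, 214.4]
tool_rot: [-3.14, 0.002, -0.124]
force: [0.6, 0.2, -0.8]
width: 59.9
gripper_force: 0.0
```

```bash
python3 - <<'E'
from h import *
p,d,K,T=shot("wrist","w4.npz"); P=cloud(d,K,T); st()
def blob(P,zlo,zhi,c,r):
    m=(abs(P[...,2]-(zlo+zhi)/2)<(zhi-zlo)/2)&(np.hypot(P[...,0]-c[0],P[...,1]-c[1])<r)
    Q=P[m]; print(m.sum(),Q[:,2].mean().round(1),Q[:,:2].mean(0).round(2),cv2.minEnclosingCircle(Q[:,:2].astype(np.float32)))
blob(P,84,92,(471,-261),22)
# w3 holes: dark pixels on bar at z plane
z=np.load("w3.npz");K,T=z["K"],z["T"];g=cv2.cvtColor(z["p"],cv2.COLOR_RGB2GRAY)
def onplane(u,v,h):
    r=T[:3,:3]@np.array([(u-K[0,2])/K[0,0],(v-K[1,2])/K[1,1],1]);t=(h-T[2,3])/r[2];return T[:3,3]+t*r
for (u,v),h in (((258+114/6,148+152/6),106.4),((258+617/6,148+153/6),106.4),((258+372/6,148+240/6),123.4)): print(onplane(u-.4,v-.4,h).round(1))
E
```

```text
7.3 [ 471.1 -259.   214.8] [-1.799e+02  1.000e-01 -7.000e+00] F [ 0.1  0.2 -0.7] w 60.1 q7 [ 0.81 -1.3 ]
420 87.1 [ 471.86 -261.39] ((471.13555908203125, -261.47479248046875), 11.187088966369629)
[485.8  96.3 106.4]
[475.5  15.7 106.4]
[470.6  56.2 123.4]
```

```bash
python3 - <<'E'
from h import *
def holes(f,pts):
    z=np.load(f);K,T,d,p=z["K"],z["T"],z["d"],z["p"];P=cloud(d,K,T)
    v,u=np.mgrid[:400,:640];r=np.stack([(u-K[0,2])/K[0,0],(v-K[1,2])/K[1,1],np.ones_like(u)],-1)@T[:3,:3].T
    for (x,y),h in pts:
        t=(h-T[2,3])/r[...,2];X=T[:3,3]+r*t[...,None]
        near=np.hypot(X[...,0]-x,X[...,1]-y)<12
        m=near&~(abs(P[...,2]-h)<1.3)
        n,l,s,c=cv2.connectedComponentsWithStats(m.astype(np.uint8),connectivity=4)
        i=1+s[1:,4].argmax();print(f,"depth hole",X[l==i].mean(0).round(2),s[i,4],c[i].round(1))
        g=cv2.cvtColor(p,cv2.COLOR_RGB2GRAY).astype(float)
        print("  gray ring profile",g[l==i].mean().round(),g[near&~m].mean().round())
holes("w3.npz",[((485,96),106.4),((475,15.7),106.4),((470,56.5),123.4)])
holes("w2.npz",[((469,57.5),106.4),((474.5,16),106.4),((500.5,113),123.5)])
E
```

```text
w3.npz depth hole [484.73  96.36 106.4 ] 164 [276.7 174. ]
  gray ring profile 112.0 157.0
w3.npz depth hole [474.32  15.97 106.4 ] 156 [360.2 174.3]
  gray ring profile 123.0 146.0
w3.npz depth hole [469.05  56.3  123.4 ] 180 [319.6 189.2]
  gray ring profile 99.0 151.0
w2.npz depth hole [468.87  57.27 106.4 ] 86 [270.5 205.3]
  gray ring profile 102.0 143.0
w2.npz depth hole [474.2   15.94 106.4 ] 91 [302.6 211.6]
  gray ring profile 128.0 142.0
w2.npz depth hole [498.82 111.54 123.5 ] 120 [231.2 172.6]
  gray ring profile 94.0 152.0
```

>>> arm_command:
  deltas:
    - {"dx": 0, "dy": 0, "dz": -0.04, "yaw": 0, "jaw": 0.7}
    - {"dx": 0, "dy": 0, "dz": -0.08, "yaw": 0, "jaw": 0.7}
    - {"dx": 0, "dy": 0, "dz": -0.12, "yaw": 0, "jaw": 0.7}
    - {"dx": 0, "dy": 0, "dz": -0.145, "yaw": 0, "jaw": 0.7}
    - {"dx": 0, "dy": 0, "dz": -0.157, "yaw": 0, "jaw": 0.7}
    - {"dx": 0, "dy": 0, "dz": -0.157, "yaw": 0, "jaw": 0.7}
    - {"dx": 0, "dy": 0, "dz": -0.157, "yaw": 0, "jaw": 0.7}

```text
clock: 8.0
eef_pos: [472.0, -260.9, 59.3]
tool_rot: [3.141, -0.002, -0.124]
force: [-0.1, -0.1, 0.0]
width: 59.6
gripper_force: 0.0
```

>>> arm_command:
  deltas:
    - {"dx": 0, "dy": 0, "dz": 0, "yaw": 0, "jaw": 0.4}
    - {"dx": 0, "dy": 0, "dz": 0, "yaw": 0, "jaw": 0.1}
    - {"dx": 0, "dy": 0, "dz": 0, "yaw": 0, "jaw": 0.1}
    - {"dx": 0, "dy": 0, "dz": 0, "yaw": 0, "jaw": 0.1}
    - {"dx": 0, "dy": 0, "dz": 0, "yaw": 0, "jaw": 0.1}

```text
clock: 8.5
eef_pos: [471.7, -261.4, 59.6]
tool_rot: [3.141, -0.002, -0.125]
force: [-0.7, 1.1, 6.3]
width: 20.2
gripper_force: 58.5
```

>>> arm_command:
  deltas:
    - {"dx": 0, "dy": 0, "dz": 0.015, "yaw": 0, "jaw": 0.1}
    - {"dx": 0, "dy": 0, "dz": 0.045, "yaw": 0, "jaw": 0.1}
    - {"dx": 0, "dy": 0, "dz": 0.085, "yaw": 0, "jaw": 0.1}
    - {"dx": 0, "dy": 0.01, "dz": 0.125, "yaw": 0, "jaw": 0.1}
    - {"dx": 0, "dy": 0.05, "dz": 0.142, "yaw": 0, "jaw": 0.1}
    - {"dx": 0, "dy": 0.095, "dz": 0.142, "yaw": 0, "jaw": 0.1}
    - {"dx": 0, "dy": 0.14, "dz": 0.142, "yaw": 0, "jaw": 0.1}
    - {"dx": 0, "dy": 0.185, "dz": 0.142, "yaw": 0, "jaw": 0.1}
    - {"dx": 0, "dy": 0.23, "dz": 0.142, "yaw": 0, "jaw": 0.1}
    - {"dx": -0.001, "dy": 0.27, "dz": 0.142, "yaw": 0, "jaw": 0.1}
    - {"dx": -0.002, "dy": 0.3, "dz": 0.142, "yaw": 0, "jaw": 0.1}
    - {"dx": -0.002, "dy": 0.3187, "dz": 0.142, "yaw": 0, "jaw": 0.1}
    - {"dx": -0.002, "dy": 0.3187, "dz": 0.142, "yaw": 0, "jaw": 0.1}
    - {"dx": -0.002, "dy": 0.3187, "dz": 0.142, "yaw": 0, "jaw": 0.1}
    - {"dx": -0.002, "dy": 0.3187, "dz": 0.142, "yaw": 0, "jaw": 0.1}

```text
clock: 10.0
eef_pos: [468.9, 55.7, 200.4]
tool_rot: [3.141, -0.0, -0.128]
force: [0.1, 0.4, -1.3]
width: 19.9
gripper_force: 59.0
```

```bash
python3 - <<'E'
from h import *
p,d,K,T=shot("wrist","w5.npz");st()
s,ds,Ks,Ts=shot("scene","s5.npz");i,di,Ki,Ti=shot("side","i5.npz")
def proj(q,K,T):
    c=(np.append(q,1)@np.linalg.inv(T).T)[:3];return int(K[0,0]*c[0]/c[2]+K[0,2]),int(K[1,1]*c[1]/c[2]+K[1,2])
out=[]
for im,k,t in((p,K,T),(s,Ks,Ts),(i,Ki,Ti)):
    u,v=proj(np.array([469,57.4,150]),k,t);print(u,v)
    v=min(max(v,50),349);out.append(cv2.resize(im[v-50:v+50,u-33:u+33,::-1],None,fx=4,fy=4,interpolation=cv2.INTER_CUBIC))
cv2.imwrite("pics/c5.png",np.hstack(out))
E
```

```text
10.05 [469.   55.6 200.4] [180.   -0.   -7.3] F [ 0.5 -1.2 -0.6] w 20.1 q7 [ 0.69 -1.94]
314 219
249 144
272 153
```

View pics/c5.png

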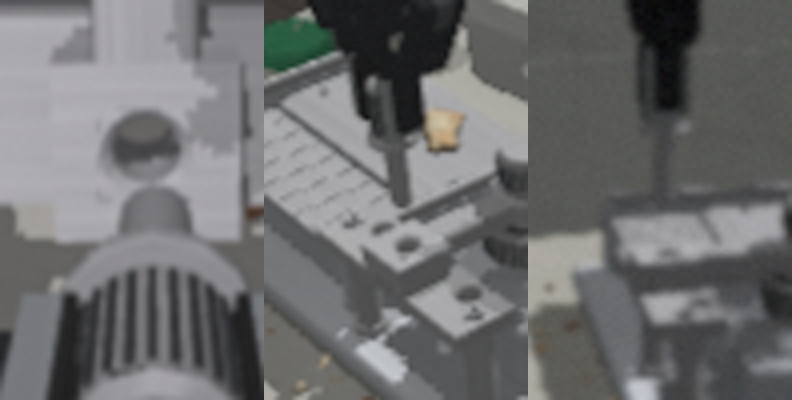

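The left panel (wrist) shows the hole at (145,145) and the pin shank at x≈155. So the hole lies roughly 2 mm to +y of the pin. I'll quantify that.

```bash
python3 - <<'E'
from h import *
z=np.load("w5.npz");K,T,d,p=z["K"],z["T"],z["d"],z["p"];P=cloud(d,K,T)
v,u=np.mgrid[:400,:640];r=np.stack([(u-K[0,2])/K[0,0],(v-K[1,2])/K[1,1],np.ones_like(u)],-1)@T[:3,:3].T
t=(123.4-T[2,3])/r[...,2];X=T[:3,3]+r*t[...,None]
m=(np.hypot(X[...,0]-469.5,X[...,1]-56.5)<11)&~(abs(P[...,2]-123.4)<1.3)
m&=(X[...,0]>463)
n,l,s,c=cv2.connectedComponentsWithStats(m.astype(np.uint8),connectivity=4);i=1+s[1:,4].argmax()
print("hole",X[l==i].mean(0).round(2),s[i],c[i], X[l==i].min(0),X[l==i].max(0))
for zl in range(148,194,5):
    k=(abs(P[...,2]-zl)<2.5)&(abs(P[...,0]-470)<22)&(abs(P[...,1]-57)<22)
    Q=P[k]
    if len(Q)>5: print(zl,len(Q),Q.min(0).round(1),Q.max(0).round(1))
print(T[:3,3])
E
```

```text
hole [469.42  56.02 123.4 ] [308 198  20  18 258] [317.0620155  206.43410853] [463.00904875  48.53603516 123.4       ] [476.23959412  63.06934953 123.4       ]
158 46 [468.3  48.6 155.6] [474.6  59.5 160.3]
163 49 [469.1  48.6 160.5] [474.2  60.3 165.5]
168 45 [469.2  48.7 165.5] [474.4  59.2 170.4]
173 24 [472.2  50.3 170.6] [474.6  57.6 173.4]
193 129 [472.4  41.4 191.6] [482.6  66.4 195.5]
[544.25649209  44.32700979 344.40373128]
```

>>> arm_command:
  deltas:
    - {"dx": 0.0006, "dy": 0.0026, "dz": -0.01, "yaw": 0, "jaw": 0.1}
    - {"dx": 0.0006, "dy": 0.0026, "dz": -0.02, "yaw": 0, "jaw": 0.1}
    - {"dx": 0.0006, "dy": 0.0026, "dz": -0.025, "yaw": 0, "jaw": 0.1}
    - {"dx": 0.0006, "dy": 0.0026, "dz": -0.03, "yaw": 0, "jaw": 0.1}
    - {"dx": 0.0006, "dy": 0.0026, "dz": -0.034, "yaw": 0, "jaw": 0.1}
    - {"dx": 0.0006, "dy": 0.0026, "dz": -0.036, "yaw": 0, "jaw": 0.1}
    - {"dx": 0.0006, "dy": 0.0026, "dz": -0.036, "yaw": 0, "jaw": 0.1}

```text
clock: 10.85
eef_pos: [469.5, 59.5, 164.0]
tool_rot: [3.141, 0.0, -0.126]
force: [0.0, -1.4, -1.8]
width: 20.2
gripper_force: 58.9
```

>>> arm_command:
  deltas:
    - {"dx": 0, "dy": 0, "dz": -0.005, "yaw": 0, "jaw": 0.1}
    - {"dx": 0, "dy": 0, "dz": -0.01, "yaw": 0, "jaw": 0.1}
    - {"dx": 0, "dy": 0, "dz": -0.014, "yaw": 0, "jaw": 0.1}
    - {"dx": 0, "dy": 0, "dz": -0.018, "yaw": 0, "jaw": 0.1}
    - {"dx": 0, "dy": 0, "dz": -0.018, "yaw": 0, "jaw": 0.1}

```text
clock: 11.35
eef_pos: [469.4, 59.6, 145.7]
tool_rot: [3.141, 0.001, -0.126]
force: [0.7, -2.3, -2.4]
width: 20.2
gripper_force: 58.9
```

>>> arm_command:
  deltas:
    - {"dx": 0, "dy": 0, "dz": -0.005, "yaw": 0, "jaw": 0.1}
    - {"dx": 0, "dy": 0, "dz": -0.01, "yaw": 0, "jaw": 0.1}
    - {"dx": 0, "dy": 0, "dz": -0.014, "yaw": 0, "jaw": 0.1}
    - {"dx": 0, "dy": 0, "dz": -0.016, "yaw": 0, "jaw": 0.1}
    - {"dx": 0, "dy": 0, "dz": -0.018, "yaw": 0, "jaw": 0.1}
    - {"dx": 0, "dy": 0, "dz": -0.018, "yaw": 0, "jaw": 0.1}

```text
clock: 11.95
eef_pos: [469.6, 59.6, 131.2]
tool_rot: [3.141, -0.001, -0.126]
force: [-7.8, -4.3, 36.4]
width: 20.0
gripper_force: 63.2
```

The pin bottomed out with 36 N on the shoulder at z ≈131. I'll release it, rise and move over the head.

>>> arm_command:
  deltas:
    - {"dx": 0, "dy": 0, "dz": 0.002, "yaw": 0, "jaw": 0.3}
    - {"dx": 0, "dy": 0, "dz": 0.002, "yaw": 0, "jaw": 0.7}
    - {"dx": 0, "dy": 0, "dz": 0.002, "yaw": 0, "jaw": 0.7}
    - {"dx": 0, "dy": 0, "dz": 0.03, "yaw": 0, "jaw": 0.7}
    - {"dx": 0, "dy": 0, "dz": 0.065, "yaw": 0, "jaw": 0.7}
    - {"dx": 0, "dy": 0, "dz": 0.095, "yaw": 7, "jaw": 1}
    - {"dx": 0.02, "dy": -0.003, "dz": 0.1, "yaw": 15, "jaw": 1}
    - {"dx": 0.045, "dy": -0.006, "dz": 0.1, "yaw": 23, "jaw": 1}
    - {"dx": 0.065, "dy": -0.009, "dz": 0.1, "yaw": 31, "jaw": 1}
    - {"dx": 0.084, "dy": -0.0117, "dz": 0.1, "yaw": 38, "jaw": 1}
    - {"dx": 0.084, "dy": -0.0117, "dz": 0.1, "yaw": 41, "jaw": 1}
    - {"dx": 0.084, "dy": -0.0117, "dz": 0.1, "yaw": 41, "jaw": 1}
    - {"dx": 0.084, "dy": -0.0117, "dz": 0.1, "yaw": 41, "jaw": 1}

```text
clock: 13.25
eef_pos: [553.0, 48.4, 227.7]
tool_rot: [-3.141, 0.001, 0.589]
force: [0.1, 0.0, 0.5]
width: 85.1
gripper_force: 0.0
```

```bash
python3 - <<'E'
from h import *
p,d,K,T=shot("wrist","w6.npz"); P=cloud(d,K,T); st()
s,ds,Ks,Ts=shot("scene","s6.npz")
cv2.imwrite("pics/c6.png",np.vstack([cv2.resize(p[60:360,60:600,::-1],(720,400)),cv2.resize(s[90:230,170:422,::-1],(360,200))[:, :].repeat(1,0) if 0 else cv2.copyMakeBorder(cv2.resize(s[90:230,170:422,::-1],(360,200)),0,0,0,360,cv2.BORDER_CONSTANT)]))
for nm,Q,in(("wrist",P),("scene",cloud(ds,Ks,Ts))):
    for lo,hi,c,r in((145,153,(553,46.5),22),(152,168,(469,57),20),(101,108,(553,46.5),31)):
        m=(Q[...,2]>lo)&(Q[...,2]<hi)&(np.hypot(Q[...,0]-c[0],Q[...,1]-c[1])<r);q=Q[m]
        if len(q)>5: print(nm,lo,len(q),np.median(q[:,2]).round(1),cv2.minEnclosingCircle(q[:,:2].astype(np.float32)))
E
```

```text
13.3 [553.   48.4 227.9] [-180.     0.    33.8] F [-1.3  0.2  0.4] w 85.8 q7 [ 0.88 -1.29]
wrist 145 1308 149.1 ((553.309326171875, 46.947391510009766), 17.097116470336914)
wrist 152 604 158.9 ((469.41973876953125, 58.39079284667969), 11.684490203857422)
wrist 101 966 105.0 ((553.0234985351562, 46.42048263549805), 29.57793617248535)
scene 145 102 149.3 ((552.3517456054688, 45.878292083740234), 16.674522399902344)
scene 152 70 158.6 ((468.68341064453125, 58.23074722290039), 11.669743537902832)
scene 101 115 105.0 ((552.5859375, 41.962589263916016), 28.678735733032227)
```

View pics/c6.png

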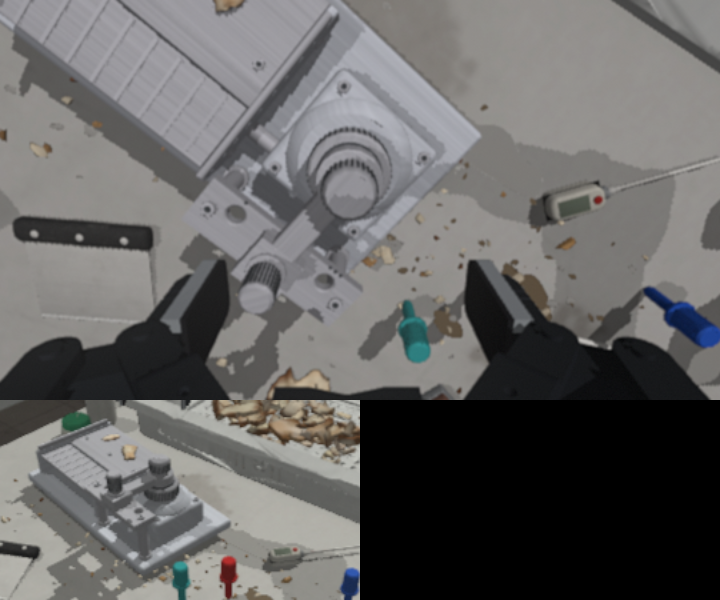

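The wrist crop shows the pin standing at (262,285), seated with its top at 158.9 (58.8 above base with camera bias about +1). The ring and head are at (350,185), with the fingers clear on both sides. Now I'll lower onto the ring.

>>> arm_command:
  deltas:
    - {"dx": 0, "dy": 0, "dz": -0.04, "yaw": 0, "jaw": 1}
    - {"dx": 0, "dy": 0, "dz": -0.08, "yaw": 0, "jaw": 1}
    - {"dx": 0, "dy": 0, "dz": -0.11, "yaw": 0, "jaw": 1}
    - {"dx": 0, "dy": 0, "dz": -0.13, "yaw": 0, "jaw": 1}
    - {"dx": 0, "dy": 0, "dz": -0.14, "yaw": 0, "jaw": 1}
    - {"dx": 0, "dy": 0, "dz": -0.1445, "yaw": 0, "jaw": 1}
    - {"dx": 0, "dy": 0, "dz": -0.1445, "yaw": 0, "jaw": 1}

```text
clock: 14.05
eef_pos: [553.7, 48.3, 84.1]
tool_rot: [3.141, -0.0, 0.59]
force: [-0.2, 0.1, -0.1]
width: 85.1
gripper_force: 0.0
```

>>> arm_command:
  deltas:
    - {"dx": 0, "dy": 0, "dz": 0, "yaw": 0, "jaw": 0.75}
    - {"dx": 0, "dy": 0, "dz": 0, "yaw": 0, "jaw": 0.6}
    - {"dx": 0, "dy": 0, "dz": 0, "yaw": 0, "jaw": 0.5}
    - {"dx": 0, "dy": 0, "dz": 0, "yaw": 0, "jaw": 0.5}
    - {"dx": 0, "dy": 0, "dz": 0, "yaw": 0, "jaw": 0.5}

```text
clock: 14.55
eef_pos: [554.7, 47.7, 85.6]
tool_rot: [3.14, -0.002, 0.589]
force: [-2.1, -0.9, 8.6]
width: 55.5
gripper_force: 61.7
```

>>> arm_command:
  deltas:
    - {"dx": 0, "dy": 0, "dz": -0.0001, "yaw": -6, "jaw": 0.5}
    - {"dx": 0, "dy": 0, "dz": -0.0003, "yaw": -13, "jaw": 0.5}
    - {"dx": 0, "dy": 0, "dz": -0.0004, "yaw": -20, "jaw": 0.5}
    - {"dx": 0, "dy": 0, "dz": -0.0005, "yaw": -27, "jaw": 0.5}
    - {"dx": 0, "dy": 0, "dz": -0.0006, "yaw": -34, "jaw": 0.5}
    - {"dx": 0, "dy": 0, "dz": -0.0007, "yaw": -40, "jaw": 0.5}
    - {"dx": 0, "dy": 0, "dz": -0.0007, "yaw": -40, "jaw": 0.5}

```text
clock: 15.25
eef_pos: [554.7, 47.6, 84.9]
tool_rot: [3.141, -0.003, -0.11]
force: [-0.9, -2.3, 8.1]
width: 55.3
gripper_force: 61.9
```

```bash
python3 - <<'E'
from h import *
st();print(read_state()["torque"].round(2))
E
```

```text
15.25 [554.7  47.6  84.9] [180.   -0.2  -6.3] F [-0.9 -2.3  8.1] w 55.3 q7 [ 0.53 -1.85]
[-0.44  0.21 -0.08]
```

>>> arm_command:
  deltas:
    - {"dx": 0, "dy": 0, "dz": -0.0001, "yaw": -7, "jaw": 0.5}
    - {"dx": 0, "dy": 0, "dz": -0.0003, "yaw": -14, "jaw": 0.5}
    - {"dx": 0, "dy": 0, "dz": -0.0004, "yaw": -21, "jaw": 0.5}
    - {"dx": 0, "dy": 0, "dz": -0.0005, "yaw": -28, "jaw": 0.5}
    - {"dx": 0, "dy": 0, "dz": -0.0006, "yaw": -35, "jaw": 0.5}
    - {"dx": 0, "dy": 0, "dz": -0.0007, "yaw": -40, "jaw": 0.5}
    - {"dx": 0, "dy": 0, "dz": -0.0007, "yaw": -40, "jaw": 0.5}

```text
clock: 15.95
eef_pos: [554.7, 47.6, 84.2]
tool_rot: [-3.14, -0.002, -0.808]
force: [-1.0, -2.0, 7.8]
width: 55.5
gripper_force: 62.0
```

```bash
python3 - <<'E'
from h import *
st();print(read_state()["torque"].round(2))
E
```

```text
15.95 [554.7  47.6  84.2] [-1.799e+02 -1.000e-01 -4.630e+01] F [-1.  -2.   7.8] w 55.5 q7 [ 0.54 -2.32]
[-0.48  0.36 -0.02]
```

>>> arm_command:
  deltas:
    - {"dx": 0, "dy": 0, "dz": 0, "yaw": 0, "jaw": 0.8}
    - {"dx": 0, "dy": 0, "dz": 0, "yaw": 0, "jaw": 1}
    - {"dx": 0, "dy": 0, "dz": 0, "yaw": 0, "jaw": 1}
    - {"dx": 0, "dy": 0, "dz": 0, "yaw": 8, "jaw": 1}
    - {"dx": 0, "dy": 0, "dz": 0, "yaw": 16, "jaw": 1}
    - {"dx": 0, "dy": 0, "dz": 0, "yaw": 24, "jaw": 1}
    - {"dx": 0, "dy": 0, "dz": 0, "yaw": 32, "jaw": 1}
    - {"dx": 0, "dy": 0, "dz": 0, "yaw": 40, "jaw": 1}
    - {"dx": 0, "dy": 0, "dz": 0, "yaw": 48, "jaw": 1}
    - {"dx": 0, "dy": 0, "dz": 0, "yaw": 56, "jaw": 1}
    - {"dx": 0, "dy": 0, "dz": 0, "yaw": 64, "jaw": 1}
    - {"dx": 0, "dy": 0, "dz": 0, "yaw": 72, "jaw": 1}
    - {"dx": 0, "dy": 0, "dz": 0, "yaw": 80, "jaw": 1}
    - {"dx": 0, "dy": 0, "dz": 0, "yaw": 80, "jaw": 0.8}
    - {"dx": 0, "dy": 0, "dz": 0, "yaw": 80, "jaw": 0.5}
    - {"dx": 0, "dy": 0, "dz": 0, "yaw": 80, "jaw": 0.5}
    - {"dx": 0, "dy": 0, "dz": 0, "yaw": 80, "jaw": 0.5}
    - {"dx": 0, "dy": 0, "dz": 0, "yaw": 80, "jaw": 0.5}

```text
clock: 17.75
eef_pos: [554.1, 47.3, 83.1]
tool_rot: [3.14, -0.0, 0.587]
force: [-0.2, -2.7, 5.1]
width: 55.3
gripper_force: 62.4
```

>>> arm_command:
  deltas:
    - {"dx": 0, "dy": 0, "dz": 0, "yaw": -5, "jaw": 0.5}
    - {"dx": 0, "dy": 0, "dz": 0, "yaw": -10, "jaw": 0.5}
    - {"dx": 0, "dy": 0, "dz": 0, "yaw": -15, "jaw": 0.5}
    - {"dx": 0, "dy": 0, "dz": -0.0003, "yaw": -20, "jaw": 0.5}

```text
clock: 18.15
eef_pos: [554.0, 47.5, 82.7]
tool_rot: [3.14, -0.001, 0.236]
force: [-1.6, -1.7, 5.8]
width: 55.3
gripper_force: 62.9
```

```bash
python3 - <<'E'
from h import *
st();print(read_state()["torque"].round(2))
E
```

```text
18.15 [554.   47.5  82.7] [179.9  -0.   13.5] F [-1.6 -1.7  5.8] w 55.3 q7 [ 0.54 -1.62]
[-0.46  0.17  0.24]
```

>>> arm_command:
  deltas:
    - {"dx": 0, "dy": 0, "dz": 0, "yaw": -5, "jaw": 0.5}
    - {"dx": 0, "dy": 0, "dz": 0, "yaw": -10, "jaw": 0.5}

```text
clock: 18.35
eef_pos: [553.9, 47.6, 82.6]
tool_rot: [3.141, -0.001, 0.062]
force: [0.2, -2.4, 3.4]
width: 55.4
gripper_force: 62.6
```

```bash
python3 - <<'E'
from h import *
st();print(read_state()["torque"].round(2))
E
```

```text
18.35 [553.9  47.6  82.6] [ 1.799e+02 -1.000e-01  3.500e+00] F [ 0.2 -2.4  3.4] w 55.4 q7 [ 0.53 -1.73]
[-0.38  0.1   0.28]
```

>>> arm_command:
  deltas:
    - {"dx": 0, "dy": 0, "dz": 0, "yaw": -5, "jaw": 0.5}
    - {"dx": 0, "dy": 0, "dz": -0.0003, "yaw": -10, "jaw": 0.5}

```text
clock: 18.55
eef_pos: [554.3, 47.7, 82.5]
tool_rot: [3.139, -0.002, -0.104]
force: [6.9, -4.9, 3.8]
width: 55.6
gripper_force: 63.0
```

```bash
python3 -c "
from h import *
st();print(read_state()['torque'].round(2))"
```

```text
18.55 [554.3  47.7  82.5] [ 1.799e+02 -1.000e-01 -6.000e+00] F [ 6.9 -4.9  3.8] w 55.6 q7 [ 0.53 -1.85]
[-1.09 -1.83  2.6 ]
```

>>> arm_command:
  deltas:
    - {"dx": 0, "dy": 0, "dz": 0, "yaw": -5, "jaw": 0.5}
    - {"dx": 0, "dy": 0, "dz": 0, "yaw": -10, "jaw": 0.5}

```text
clock: 18.75
eef_pos: [559.1, 46.4, 83.0]
tool_rot: [-3.141, -0.012, -0.281]
force: [11.6, -7.4, -6.8]
width: 55.7
gripper_force: 64.3
```

```bash
python3 -c "
from h import *
st();print(read_state()['torque'].round(2))"
```

```text
18.75 [559.1  46.4  83. ] [-180.    -0.7  -16.1] F [11.6 -7.4 -6.8] w 55.7 q7 [ 0.52 -1.97]
[-1.63 -2.32  1.73]
```

>>> arm_command:
  deltas:
    - {"dx": 0, "dy": 0, "dz": 0, "yaw": -5, "jaw": 0.5}
    - {"dx": 0, "dy": 0, "dz": -0.0003, "yaw": -10, "jaw": 0.5}

```text
clock: 18.95
eef_pos: [562.4, 43.9, 83.2]
tool_rot: [-3.139, -0.019, -0.457]
force: [13.1, -12.6, -2.3]
width: 55.4
gripper_force: 64.2
```

```bash
python3 -c "
from h import *
st();print(read_state()['torque'].round(2))"
```

```text
18.95 [562.4  43.9  83.2] [-179.9   -1.1  -26.2] F [ 13.1 -12.6  -2.3] w 55.4 q7 [ 0.52 -2.08]
[-2.59 -2.83  2.5 ]
```

The torque jumped from 0.28 to 2.6 N m after about 118°, so the ring is at its stop and the pads slipped. I'll release, rise and inspect.

>>> arm_command:
  deltas:
    - {"dx": 0, "dy": 0, "dz": 0, "yaw": 0, "jaw": 0.7}
    - {"dx": 0, "dy": 0, "dz": 0, "yaw": 0, "jaw": 1}
    - {"dx": 0, "dy": 0, "dz": 0, "yaw": 0, "jaw": 1}
    - {"dx": 0, "dy": 0, "dz": 0, "yaw": 0, "jaw": 1}
    - {"dx": 0, "dy": 0, "dz": 0.03, "yaw": 0, "jaw": 1}
    - {"dx": 0, "dy": 0, "dz": 0.07, "yaw": 0, "jaw": 1}
    - {"dx": 0, "dy": 0, "dz": 0.11, "yaw": 0, "jaw": 1}
    - {"dx": 0, "dy": 0, "dz": 0.15, "yaw": 0, "jaw": 1}
    - {"dx": 0, "dy": 0, "dz": 0.15, "yaw": 0, "jaw": 1}
    - {"dx": 0, "dy": 0, "dz": 0.15, "yaw": 0, "jaw": 1}

```text
clock: 19.95
eef_pos: [553.7, 48.3, 232.4]
tool_rot: [-3.14, -0.001, -0.457]
force: [-0.3, 0.9, -1.0]
width: 85.6
gripper_force: 0.0
```

```bash
python3 - <<'E'
from h import *
p,d,K,T=shot("wrist","w7.npz"); P=cloud(d,K,T); st()
s,ds,Ks,Ts=shot("scene","s7.npz")
cv2.imwrite("pics/c7.png",np.vstack([cv2.resize(p[60:360,60:600,::-1],(720,400)),cv2.copyMakeBorder(cv2.resize(s[90:290,170:450,::-1],(280,200)),0,0,0,440,cv2.BORDER_CONSTANT)]))
for f in("w6.npz","w7.npz","s6.npz","s7.npz"):
    z=np.load(f);Q=cloud(z["d"],z["K"],z["T"])
    R=np.hypot(Q[...,0]-553.1,Q[...,1]-46.5)
    m=(R>24)&(R<28)&(Q[...,2]>99)&(Q[...,2]<108);print(f,"ring top",m.sum(),np.median(Q[m][:,2]).round(2),end=" ")
    m=(Q[...,2]>152)&(Q[...,2]<168)&(np.hypot(Q[...,0]-469,Q[...,1]-57)<20);print("pin",np.median(Q[m][:,2]).round(2),cv2.minEnclosingCircle(Q[m][:,:2].astype(np.float32)))
E
```

```text
20.0 [552.9  48.3 231.1] [ 1.80e+02  1.00e-01 -2.62e+01] F [-1.2 -0.4 -0.7] w 85.6 q7 [ 0.86 -2.1 ]
w6.npz ring top 522 105.04 pin 158.94 ((469.41973876953125, 58.39079284667969), 11.684490203857422)
w7.npz ring top 510 103.24 pin 158.96 ((469.6889343261719, 57.95807647705078), 11.431285858154297)
s6.npz ring top 59 104.25 pin 158.57 ((468.68341064453125, 58.23074722290039), 11.669743537902832)
s7.npz ring top 50 102.83 pin 158.8 ((468.7623291015625, 57.259857177734375), 11.202977180480957)
```

View pics/c7.png

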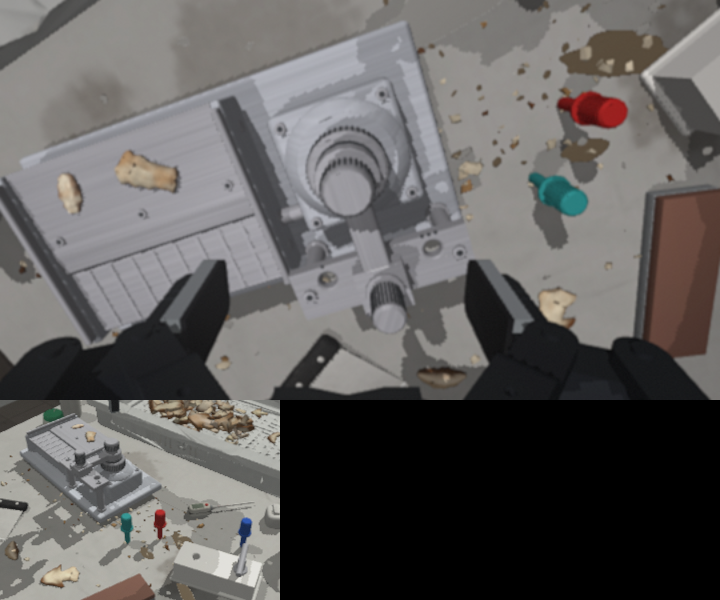

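The pin is seated at (385,300) through arm and middle hole. The ring top dropped about 1.8 mm to its down height, the key still stands in the block and the gripper is clear. Handing in.

```bash
python3 -c "
from cell import *
print(finish_job())"
```

```text
the job is handed in; nothing more can be done
None
```

The job is handed in at about 20 s: the arm is over the middle hole, the pin is fully home, and the lock ring is tight at its stop after about 118° clockwise. The T-key still stands in the block and the gripper is open and clear.

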